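# Hang the thermometer through the holder above the jar

## Robot

A 7-joint arm with a two-finger parallel gripper is mounted at the origin on the work surface. World frame = base frame: x ahead of the robot, y to its left, z up, the work surface at z = 0. Lengths are in m, angles in rad, forces in N, time in s.
With the tool pointing down it reaches from about 0.4 to 0.85 m from the base axis. Payload 10.4 kg.
Tool frame: the origin (TCP) lies midway between the tips of the shut fingers; the grasp point (between the pads) lies 19 mm behind it; z points along the fingers, y is the line along which they close (so a half turn about z gives the same grasp; the last joint's range is limited). The gripper opens to 87 mm and grips with 3 to 60 N. Pads are 19 mm wide; open, the fingers measure 117 mm over their backs; the gripper's body (75 mm by 190 mm) begins 51 mm behind the grasp point.
Start: joints at [1.27, 0.332, -0.065, 1.46, 0.022, 1.35, -0.088], TCP at [0.171, -0.601, 0.194] pointing down, gripper open.
Joint ranges: [-2.6, 2.6], [-0.5, 2.12], [-1.47, 1.34], [0.16, 2.42], [-1.27, 4.41], [0.06, 2.06], [-2.6, 2.6]. Speed limits (rad/s): [2.22, 2.22, 2.79, 2.79, 3.14, 3.14, 3.14].

## Interface

Orientations are given as a unit quaternion [x, y, z, w].
In Python, from bench import r gives the robot as it stands.
- The arm moves only by the tool arm_command, never from a script. Its argument "moves" is one flat list of numbers, 4 for each row, row after row: the shift along the tool's x, y, z in cm, then the turn about the tool's z in degrees. A call has 1 to 12 rows; each row shifts and turns the commanded pose from where the row before left it, along the tool's axes as they then stand; what a row does not reach is not made up. A row lasts 1/12 s, in which the tool goes at most 41.7 mm and 7.16 degrees, less where a joint would pass 70% of its speed; a pose out of reach is approached as far as the arm can. A call with a gripper value outside its range is refused whole. "fingers" is the opening in per cent of the stroke, from 0 (shut) to 100 (fully open), set as the call begins (left out, the last holds). The fingers move at their own pace and stop on an object; "squeeze" is the grip in N (left out, the last holds). Time passes only in rows, so rows that do not move let the fingers close. It gives the time, the measured TCP pose, the force, the opening and the grip force at its end, in the units of the state.
- r.read_state(): the state, without advancing time (a new reading comes with each control period).
- r.camera(name): name is "side" or "top"; returns the picture (480x640x3 uint8, red, green, blue); there is no depth.
- r.camera_info(name): a dict with "fx", "fy", "cx", "cy" (pixels), "origin" and "attitude" of the camera in the world. Camera axes: x right, y up, looking along -z (the intrinsics and any distortion apply to the point x, -y, -z); pixel columns grow to the right and rows downward; lengths in m; the calibration is good to about 2 mm. A picture is of the moment at which its call begins. camera_info takes no time and is no camera call.
- r.close_job(): hands the job in; it is judged then, once.
The state is a dict: "time": time; "joint_positions": joint angles; "joint_vel": joint speeds; "joint_torque": joint torques, N m; "ee_pos": TCP position; "eef_rot": TCP orientation; "ft_force": force on the tool from outside, world axes, zero at the start; "torque": the same for the moment, N m; "width": finger opening in m; "grip_force": force on a finger pad.
Only numpy, scipy, OpenCV 4.12 (cv2) and the standard library are available. Lean on these libraries where they do the work, as an engineer would, in place of code of your own. Each camera call takes 0.05 s, during which the arm holds its last target. There are 200 camera calls.

## Task

Get the science demonstration ready: take the red thermometer out of the wooden rack and put its metal stem down through the hole in the orange holder, so that it reaches into the glass jar underneath. Lower it by hand, without dropping it, until its red collar rests flat on the holder, then let go. Leave the blue stirrer hanging in the rack, the jar where it stands, and the things on the grey tray alone.

Things in the scene. Friction and masses are not known exactly. Their poses are not given: they have to be found in the camera images.
- thermometer: Loose probe thermometer, about 90 g, upright in either hole of the rack, round about its z (up). Origin: centre of the collar's underside. Above it: red collar 36 mm diameter, 6 mm thick, then red cylindrical handle 26 mm diameter, its top (white dial) 66 mm above the origin. Below: steel stem 10 mm diameter, 95 mm long, tapering to 5 mm over its last 7 mm.
- probe_tip (a point): Lower end of the thermometer's stem, on its axis, 95 mm below the collar's underside.
- stirrer: Loose blue stirrer with a ball top and a white stem, hanging in the other hole of the rack; not to be taken. Origin at the centre of its collar's underside; collar 36 mm diameter, handle 18 mm diameter with a 28 mm ball, top 66 mm above the origin, stem 95 mm down.
- rack: Fixed light-wood rack, 70 x 200 mm, 120 mm high (x by y in its own axes), two through holes of 18 mm in its 10 mm top board, at y = -55 and +55 mm; the two collars rest on its top. Origin at the centre of its underside on the table.
- stand: Fixed stand. Origin on the table straight below the holder's hole; z up. Grey base plate 12 mm thick, x = -70 to +115 mm, 130 mm wide. Steel post, 16 mm diameter, at x = +90 mm; black clamp on it (26 mm diameter, top at 156 mm) and arm carry the orange holder, a level plate 60 x 60 x 12 mm, its top 150 mm above the table.
- eyelet (a point): Centre of the holder's round hole, at the plate's top face (150 mm above the table). Vertical through hole of 18 mm diameter, 12 mm deep, with a 2 mm chamfer; the stem has 4 mm of play on each side.
- jar: Loose open glass jar, 90 mm diameter at the rim, 110 mm high, 4 mm wall, about 350 g, standing on the stand's base plate under the holder, at most some 6 mm off the hole's axis. Origin at the centre of its underside.
- colour_bottle: Bystander: green plastic bottle, 48 mm diameter, 120 mm high, on the tray. Origin at the centre of its underside.
- cup: Bystander: yellow mug, 76 mm diameter, 75 mm high, on the tray. Origin at the centre of its underside.
- game_box: Bystander: flat purple box, 100 x 100 x 35 mm, on the tray. Origin at the centre of its underside.
- tray: Fixed shallow grey tray, 160 x 460 mm, 18 mm high, 5 mm thick, beyond the work. Origin at the centre of its underside.
Things that resemble listed ones, but are neither listed nor needed, are in the scene too. Of the things shaped like the thermometer, the red one is meant.

How it is judged:
On the way:
1. the thermometer, still held by the fingers, has been lowered through the holder's hole until its collar is within 20 mm of the holder (z of thermometer in the frame of eyelet below 0.02 m and horizontal distance between thermometer and eyelet below 0.012 m and horizontal distance between probe_tip and eyelet below 0.025 m and contact force between thermometer and the fingers above 0.5 N), for 0.05 s.
At the end, for the whole second after the job is handed in: Thermometer released, at rest, upright (0.1 rad) through the hole: collar within 4 mm of the holder's top and 8 mm of the hole's axis, tip within 15 mm of that axis and 38 mm of the jar's; jar upright (0.1 rad), moved under 25 mm; stirrer moved under 20 mm (z of thermometer in the frame of eyelet between -0.004 and 0.004 m and horizontal distance between thermometer and eyelet below 0.008 m and horizontal distance between probe_tip and eyelet below 0.015 m and horizontal distance between probe_tip and jar below 0.038 m and angle between each of thermometer, jar's own z axis and vertical below 0.1 rad and linear speed of thermometer below 0.02 m/s and distance of jar from where it was at the start of the episode below 0.025 m and distance of stirrer from where it was at the start of the episode below 0.02 m); the robot touches nothing.
It fails at once if the jar is tipped or pushed away (angle between jar's own z axis and vertical above 0.3 rad or distance of jar from where it was at the start of the episode above 0.03 m).
It fails at once if the stirrer is taken out of the rack (distance of stirrer from where it was at the start of the episode above 0.03 m).
It fails at once if a thing on the tray is moved (distance of any of colour_bottle, cup, game_box from where it was at the start of the episode above 0.03 m).
It also fails if it takes over 48 s, if anything falls off the work surface, if the arm or the gripper's body presses on something with over 40 N, if the wrist force passes 120 N, or if a joint passes its speed limit or range.

## Working session

There is one attempt and no reset: what is moved stays moved. The work goes in short steps, Python scripts to look and compute and a tool call to move; the robot and the scene stay as the last step left them, time stands still between calls to the robot, and variables do not carry over. Pictures are saved under pics/ and viewed, at most 10 in all, crops included, and the job is handed in when it is done.

Besides the shell and the picture viewer there is one more tool, called after "Call:" as name(argument=value, ...) on one line, values as JSON. arm_command: Moves the arm, as the interface text tells. Its arguments: {"type":"object","properties":{"moves":{"type":"array"},"fingers":{"type":"number"},"squeeze":{"type":"number"}},"required":["moves"]}

```bash
ls; mkdir -p pics; python3 - <<'E'
from bench import r
import cv2
for n in("side","top"):
    cv2.imwrite(f"pics/{n}0.png",r.camera(n)[:,:,::-1]); print(n,r.camera_info(n))
s=r.read_state(); print(s)
E
```

```text
pics
side {'fx': 435.965745023278, 'fy': 435.965745023278, 'cx': 324.8086452215457, 'cy': 242.0284887551246, 'origin': array([ 0.26458266, -0.50677442,  0.80181062]), 'attitude': array([ 0.33770483, -0.11022693, -0.26901426,  0.89523003])}
top {'fx': 546.0100618643138, 'fy': 546.0100618643138, 'cx': 316.460189303185, 'cy': 239.33810895065676, 'origin': array([ 0.48840744, -0.02095128,  1.1169201 ]), 'attitude': array([-0.04179822,  0.03876666,  0.7115964 , -0.70027182])}
{'time': 0.1, 'joint_positions': array([ 1.27039974,  0.33275459, -0.06467538,  1.46086935,  0.02160959,
        1.34989507, -0.08850362]), 'joint_vel': array([ 3.93686773e-05, -4.74481657e-04, -4.77507833e-04, -5.68492601e-04,
        1.16258226e-03,  3.32621687e-04,  7.87251158e-04]), 'joint_torque': array([ 1.51718537e-03, -6.24548721e+01,  2.48041295e-02, -3.90717101e+01,
       -6.12401054e-02,  3.66206118e-02,  3.57162257e-06]), 'ee_pos': array([ 0.17127016, -0.60067665,  0.1935615 ]), 'eef_rot': array([ 9.90369312e-01,  1.38449440e-01, -1.21960469e-04, -6.03233590e-04]), 'ft_force': array([-0.10725846, -0.77909714,  0.35265118]), 'torque': array([-0.0491582 ,  0.00098435, -0.0043107 ]), 'grip_force': 0.0, 'width': 0.08685095724345315}
```

View pics/side0.png

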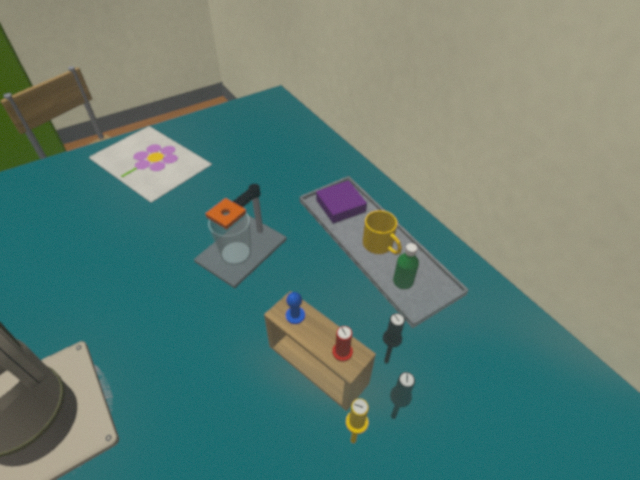

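View pics/top0.png

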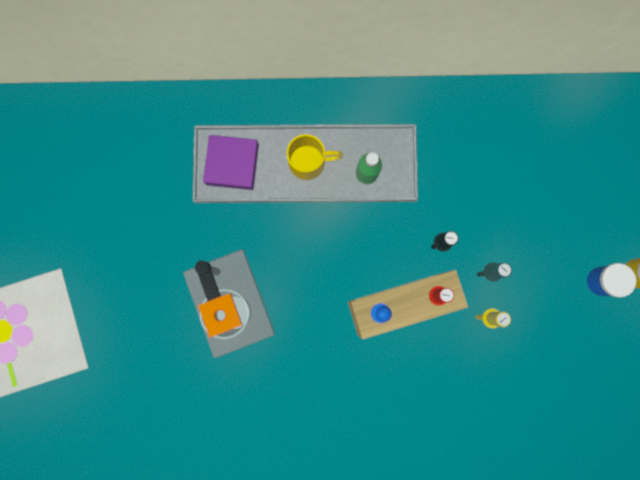

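The side view shows the red thermometer at about (343,343), the blue stirrer at (295,307), the orange holder at (227,212), and yellow and dark lookalikes at (358,415), (396,328) and (405,388). In the top view the red one is at (440,296), the stirrer at (381,314), the holder hole at (220,315), yellow at (495,319), black at (446,240) and dark grey at (497,271). Only the red one at (440,296) sits in the rack and is red, so it fits the description. I'll confirm it in a crop.

```bash
cat > h.py <<'E'
from bench import r
import cv2, numpy as np
from scipy.spatial.transform import Rotation as R
def ray(n,uv):
    i=r.camera_info(n); d=np.array([(uv[0]-i['cx'])/i['fx'],-(uv[1]-i['cy'])/i['fy'],-1])
    return i['origin'],R.from_quat(i['attitude']).apply(d)
def plane(n,uv,z):
    o,d=ray(n,uv); return o+d*(z-o[2])/d[2]
def proj(n,p):
    i=r.camera_info(n); c=R.from_quat(i['attitude']).inv().apply(np.array(p)-i['origin'])
    return np.array([i['cx']-i['fx']*c[0]/c[2],i['cy']+i['fy']*c[1]/c[2]])
def tri(a,b):
    (o,d),(p,e)=ray("top",a),ray("side",b)
    s=np.linalg.lstsq(np.c_[d,-e],p-o,rcond=None)[0]; x,y=o+d*s[0],p+e*s[1]
    return (x+y)/2,np.linalg.norm(x-y)
def blobs(img,lo,hi,roi=None,minA=15):
    h=cv2.cvtColor(img,cv2.COLOR_RGB2HSV); m=cv2.inRange(h,np.array(lo),np.array(hi))
    if roi: k=np.zeros_like(m); u0,v0,u1,v1=roi; k[v0:v1,u0:u1]=255; m&=k
    n,l,s,c=cv2.connectedComponentsWithStats(m)
    return [(c[j].round(1),s[j].tolist()) for j in range(1,n) if s[j][4]>=minA],m
E
python3 - <<'E'
from h import *
T=cv2.imread("pics/top0.png");S=cv2.imread("pics/side0.png")
ct=cv2.resize(T[250:350,340:520],None,fx=4,fy=4,interpolation=2); cs=cv2.resize(S[280:440,260:420],None,fx=2.5,fy=2.5,interpolation=2)
cs2=np.zeros((400,800,3),np.uint8); cs2[:,:400]=cs; cs2[:,400:]=cv2.resize(S[170:290,180:300],(400,400),interpolation=2)
cs2=cs2; ct2=np.zeros((200,800,3),np.uint8); a=cv2.resize(ct,(360,200)); ct2[:,:360]=a; ct2[:,400:600]=cv2.resize(T[285:345,190:250],(200,200),interpolation=2)
cv2.imwrite("pics/crop.png",np.vstack([cs2,ct2]))
T,S=T[:,:,::-1].copy(),S[:,:,::-1].copy()
D={}
for n,im,rr,ro in(("top",T,(420,280,465,310),(190,285,250,345)),("side",S,(325,320,360,365),(200,195,250,230))):
    b,m=blobs(im,(0,0,140),(179,90,255),rr); print(n,"white",b)
    b,m=blobs(im,(4,180,120),(16,255,255),ro); print("orange",b)
    c=max(cv2.findContours(m,cv2.RETR_CCOMP,2)[0],key=cv2.contourArea)
    print(" rect",cv2.minAreaRect(c), [ (cv2.boundingRect(k),cv2.contourArea(k)) for k in cv2.findContours(m,cv2.RETR_CCOMP,2)[0]])
    b,m=blobs(im,(100,150,60),(125,255,255),None,40); print("blue",b)
E
```

```text
top white [(array([461.4, 288.8]), [458, 280, 7, 20, 37]), (array([446.5, 294.6]), [440, 288, 14, 14, 151])]
orange []
 rect ((214.94117736816406, 316.26470947265625), (8.246211051940918, 2.1828207969665527), 75.96376037597656) [((209, 335, 2, 2), 0.0), ((214, 334, 1, 1), 0.0), ((218, 333, 1, 1), 0.0), ((221, 332, 1, 1), 0.0), ((223, 331, 1, 1), 0.0), ((208, 331, 1, 2), 0.0), ((226, 330, 1, 1), 0.0), ((228, 329, 2, 1), 0.0), ((231, 327, 2, 2), 0.0), ((234, 325, 4, 2), 0.0), ((205, 324, 1, 1), 0.0), ((219, 321, 3, 1), 0.0), ((204, 321, 1, 1), 0.0), ((239, 320, 2, 5), 0.0), ((223, 318, 3, 3), 0.0), ((203, 318, 1, 1), 0.0), ((238, 317, 1, 2), 0.0), ((237, 314, 1, 2), 0.0), ((236, 312, 1, 1), 0.0), ((225, 312, 1, 1), 0.0), ((214, 312, 4, 9), 0.5), ((216, 310, 1, 1), 0.0), ((200, 310, 1, 1), 0.0), ((235, 309, 1, 1), 0.0), ((222, 309, 1, 1), 0.0), ((218, 309, 1, 1), 0.0), ((199, 307, 1, 1), 0.0), ((234, 306, 1, 2), 0.0), ((200, 305, 1, 1), 0.0), ((233, 304, 1, 1), 0.0), ((203, 304, 1, 1), 0.0), ((232, 301, 1, 1), 0.0), ((207, 300, 5, 3), 0.0), ((231, 298, 1, 1), 0.0), ((213, 297, 6, 3), 0.0), ((223, 296, 1, 1), 0.0), ((229, 294, 2, 2), 0.0)]
blue [(array([595.2, 281.7]), [587, 267, 22, 29, 327]), (array([380.5, 312.8]), [372, 304, 19, 18, 268])]
side white [(array([344. , 332.1]), [337, 326, 15, 13, 151])]
orange [(array([225.6, 212.2]), [208, 200, 36, 26, 495])]
 rect ((225.53659057617188, 212.1707305908203), (21.239633560180664, 30.922407150268555), 51.34019470214844) [((208, 200, 36, 26), 500.0), ((220, 208, 11, 9), 54.0)]
blue [(array([294.5, 308.1]), [287, 292, 17, 31, 346])]
```

View pics/crop.png

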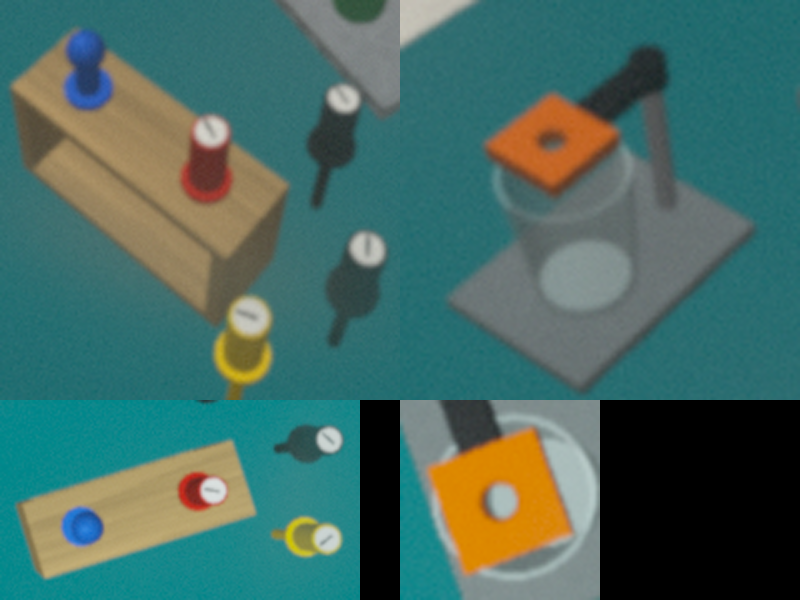

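The crop confirms it: the red thermometer with its white dial stands in the rack's right-hand hole, beside the blue ball-top stirrer. The yellow, black and grey lookalikes stand outside the rack. The holder's hole shows at about (225,212) in the side view.

```bash
python3 - <<'E'
from h import *
np.set_printoptions(precision=4,suppress=True)
T=cv2.imread("pics/top0.png")[:,:,::-1].copy();S=cv2.imread("pics/side0.png")[:,:,::-1].copy()
print("dial",tri((446.5,294.6),(344,332.1)),plane("top",(446.5,294.6),.186),plane("side",(344,332.1),.186))
for n,im,rr,ro in(("top",T,(420,280,465,310),(190,285,250,345)),("side",S,(325,320,360,365),(200,195,250,230))):
    b,m=blobs(im,(2,150,110),(24,255,255),ro)
    cs=cv2.findContours(m,cv2.RETR_CCOMP,2)[0]; cs=sorted(cs,key=cv2.contourArea)[-2:]
    for c in cs:
        (u,v),sz,a=cv2.minAreaRect(c); M=cv2.moments(c); g=(M['m10']/M['m00'],M['m01']/M['m00'])
        print(n,g,(u,v),sz,a,plane(n,g,.15),plane(n,(u,v),.15),plane(n,g,.144))
    q=cv2.approxPolyDP(cs[-1],4,True)[:,0]; print([plane(n,p,.15)[:2] for p in q])
    b,m=blobs(im,(0,150,60),(179,255,255),rr); h=cv2.cvtColor(im,cv2.COLOR_RGB2HSV)
    b1,m1=blobs(im,(0,170,60),(7,255,255),rr,5);b2,m2=blobs(im,(172,150,60),(179,255,255),rr,5)
    mm=m1|m2; x,y,w,hh=cv2.boundingRect(mm); print("red",x,y,w,hh)
s=r.read_state(); print(R.from_quat(s['eef_rot']).as_matrix())
E
```

```text
dial (array([ 0.496 , -0.2356,  0.1878]), np.float64(0.002618057158831969)) [ 0.4972 -0.2366  0.186 ] [ 0.4955 -0.2342  0.186 ]
top (219.90648567119152, 314.91101055806934) (219.75003051757812, 314.7500305175781) (12.020814895629883, 11.31370735168457) 45.0 [0.4683 0.154  0.15  ] [0.4686 0.1543 0.15  ] [0.4682 0.1551 0.144 ]
top (219.44867094408798, 314.6762908646501) (219.45703125, 314.4796447753906) (35.11351776123047, 34.171775817871094) 70.34617614746094 [0.4688 0.1548 0.15  ] [0.4691 0.1548 0.15  ] [0.4686 0.1559 0.144 ]
[array([0.5046, 0.1363]), array([0.4862, 0.1909]), array([0.4321, 0.1712]), array([0.452 , 0.1187])]
red 429 286 16 19
side (225.31840796019898, 212.59701492537314) (225.5, 213.0) (6.0, 7.0) 90.0 [0.4647 0.1526 0.15  ] [0.4645 0.1513 0.15  ] [0.4666 0.1587 0.144 ]
side (225.55008787346222, 212.32044522554187) (225.44261169433594, 212.13113403320312) (23.046640396118164, 32.00922393798828) 50.19443130493164 [0.4655 0.1531 0.15  ] [0.4656 0.1538 0.15  ] [0.4674 0.1592 0.144 ]
[array([0.4841, 0.1903]), array([0.4319, 0.1724]), array([0.4456, 0.1183]), array([0.5   , 0.1356])]
red 333 347 19 13
[[ 0.9617  0.2742 -0.0004]
 [ 0.2742 -0.9617  0.0012]
 [-0.0001 -0.0012 -1.    ]]
```

Measured positions:
- **Dial:** about (0.496, -0.2355), at z 0.188 against an expected 0.186.
- **Hole:** about (0.467, 0.154).

I'll rise first and turn the tool to line up with the world axes.

Call:
arm_command(moves=[0,0,-2.6,0,0,0,-2.6,0,0,0,-2.6,0,0,0,-2.6,0,0,0,0,5.3,0,0,0,5.3,0,0,0,5.3,0,0,0,0], fingers=70, squeeze=20)

```text
time: 0.77
ee_pos: [0.1714, -0.6009, 0.2979]
eef_rot: [1.0, -0.002, -0.0, -0.0]
ft_force: [-0.0, 0.3, 0.9]
width: 0.0608
grip_force: 0.0
```

Now tool x = +X, tool y = −Y and tool z = −Z. I need +32.5 cm in x and −36.5 cm in tool y.

Call:
arm_command(moves=[2.0,-2.2,0,0,2.0,-2.2,0,0,2.0,-2.2,0,0,2.0,-2.2,0,0,2.0,-2.2,0,0,2.0,-2.2,0,0,2.0,-2.2,0,0,2.0,-2.2,0,0,2.0,-2.2,0,0,2.0,-2.2,0,0,2.0,-2.2,0,0,2.0,-2.2,0,0])

```text
time: 1.77
ee_pos: [0.412, -0.3357, 0.2981]
eef_rot: [1.0, 0.002, -0.0, 0.0]
ft_force: [0.4, -0.0, 0.5]
width: 0.0613
grip_force: 0.0
```

Call:
arm_command(moves=[2.1,-2.5,0,0,2.1,-2.5,0,0,2.1,-2.5,0,0,2.1,-2.5,0,0,0,0,0,0,0,0,0,0,0,0,0,0,0,0,0,0])

```text
time: 2.43
ee_pos: [0.4946, -0.2382, 0.2981]
eef_rot: [1.0, -0.0, -0.0, 0.0]
ft_force: [0.4, -1.0, -0.3]
width: 0.0608
grip_force: 0.0
```

Call:
arm_command(moves=[0.15,-0.25,1.4,0,0,0,1.4,0,0,0,1.4,0,0,0,1.4,0,0,0,1.4,0,0,0,1.4,0,0,0,1.4,0,0,0,1.4,0,0,0,1.4,0,0,0,1.4,0,0,0,1.4,0,0,0,0,0])

```text
time: 3.43
ee_pos: [0.4946, -0.2352, 0.1416]
eef_rot: [1.0, -0.001, -0.002, -0.001]
ft_force: [-0.5, 0.7, 0.0]
width: 0.0606
grip_force: 0.0
```

```bash
python3 - <<'E'
from h import *
s=r.read_state(); print(s['ee_pos'],s['ft_force'])
a=cv2.resize(r.camera("side")[270:410,270:430,::-1],(400,350),interpolation=2); b=cv2.resize(r.camera("top")[230:370,360:520,::-1],(400,350),interpolation=2)
cv2.imwrite("pics/g1.png",np.hstack([a,b]))
E
```

```text
[ 0.49459666 -0.23520933  0.14160677] [-0.49598649  0.6520426   0.04818133]
```

View pics/g1.png

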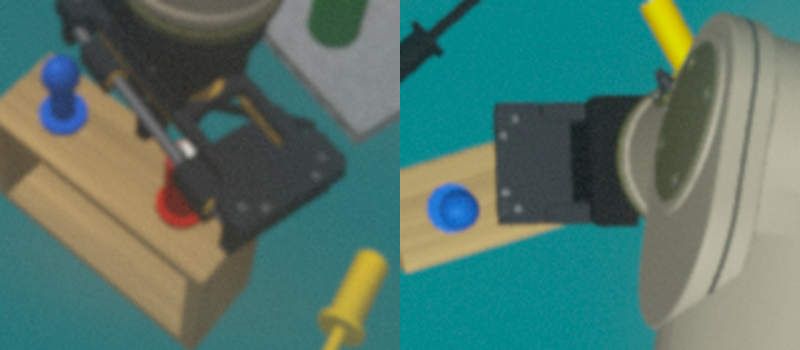

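The crop shows the red handle standing upright between the open fingers, and the stirrer is in place. The loose lookalikes (yellow, black) have toppled over. They are unlisted and clear of the grasp, so I'll close the fingers.

Call:
arm_command(moves=[0.1,0,-0.2,0,0,0,0,0,0,0,0,0,0,0,0,0,0,0,0,0,0,0,0,0,0,0,0,0,0,0,0,0], fingers=0, squeeze=25)

```text
time: 4.2
ee_pos: [0.4978, -0.2346, 0.1463]
eef_rot: [1.0, 0.0, 0.0, 0.0]
ft_force: [-0.6, -0.1, 0.1]
width: 0.0248
grip_force: 25.0
```

```bash
python3 - <<'E'
from h import *
a=r.camera("side")[:,:,::-1]; b=r.camera("top")[:,:,::-1]
cv2.imwrite("pics/g2.png",np.hstack([cv2.resize(a,(400,300)),cv2.resize(b,(400,300))]))
E
```

```text
(no output)
```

View pics/g2.png

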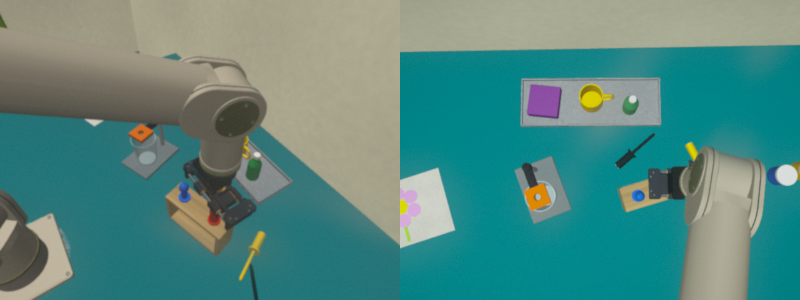

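The thermometer is gripped (opening 24.8 mm, 25 N). The lookalikes lie still on the table, and the tray, jar and stirrer are untouched. I'll lift straight up.

Call:
arm_command(moves=[0,0,-0.8,0,0,0,-1.6,0,0,0,-1.8,0,0,0,-1.8,0,0,0,-1.8,0,0,0,-1.8,0,0,0,-1.8,0,0,0,-1.8,0,0,0,-1.8,0,0,0,-1.8,0,0,0,-1.2,0,0,0,-0.5,0])

```text
time: 5.3
ee_pos: [0.4983, -0.2344, 0.3334]
eef_rot: [1.0, 0.0, 0.001, 0.001]
ft_force: [0.0, -0.2, -1.6]
width: 0.0246
grip_force: 25.0
```

Call:
arm_command(moves=[0,-1,0,0,-0.2,-2,0,0,-0.3,-3,0,0,-0.3,-3.2,0,0,-0.3,-3.2,0,0,-0.3,-3.2,0,0,-0.3,-3.2,0,0,-0.3,-3.2,0,0,-0.3,-3.2,0,0,-0.3,-3.2,0,0,-0.2,-3.2,0,0,-0.2,-3.2,0,0])

```text
time: 6.3
ee_pos: [0.4664, 0.1156, 0.3302]
eef_rot: [1.0, 0.0, -0.001, 0.0]
ft_force: [0.1, 0.1, -1.1]
width: 0.0251
grip_force: 25.0
```

Call:
arm_command(moves=[0,-2,0,0,0,-1.2,0,0,0,-0.5,0,0,0,0,0,0,0,0,0,0,0,0,0,0])

```text
time: 6.8
ee_pos: [0.4678, 0.1493, 0.3308]
eef_rot: [1.0, -0.001, -0.0, 0.0]
ft_force: [-0.3, -0.4, -1.6]
width: 0.0252
grip_force: 25.0
```

```bash
python3 - <<'E'
from h import *
s=r.read_state(); print(s['ee_pos'],s['ft_force'],s['width'],s['grip_force'])
e=s['ee_pos']; A=r.camera("side");B=r.camera("top")
cv2.imwrite("pics/s3.png",A[:,:,::-1]);cv2.imwrite("pics/t3.png",B[:,:,::-1])
u,v=proj("side",e-[0,0,.07]).astype(int);print(u,v); u=min(max(u,80),560);v=min(max(v,75),405)
u2,v2=proj("top",e).astype(int);print(u2,v2);u2=max(u2,80);v2=min(v2,405)
print((u-80,v-75),(u2-80,v2-75))
cv2.imwrite("pics/g3.png",np.hstack([cv2.resize(A[v-75:v+75,u-80:u+80,::-1],(400,375),interpolation=2),cv2.resize(B[v2-75:v2+75,u2-80:u2+80,::-1],(400,375),interpolation=2)]))
E
```

```text
[0.46775348 0.14934267 0.33083867] [-0.28165872 -0.42509583 -1.59343261] 0.025239481507266043 24.9776753783226
218 171
200 318
(np.int64(138), np.int64(96)) (np.int64(120), np.int64(243))
```

View pics/g3.png

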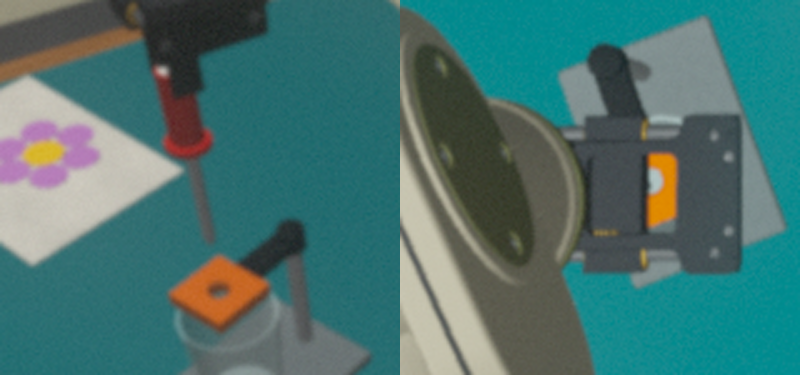

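The thermometer is held above the holder, a bit to its near side. I'll measure the stem axis and tip against the hole in the side view.

```bash
cat > m.py <<'E'
from h import *
np.set_printoptions(precision=4,suppress=True)
def meas(A,e,off=.026):
    c0=np.array(e)-[0,0,off]; t0=c0-[0,0,.095]
    print("expected px collar",proj("side",c0),"tip",proj("side",t0))
    u,v=proj("side",c0+[0,0,.003]).astype(int)
    h=cv2.cvtColor(A,cv2.COLOR_RGB2HSV); red=((h[...,0]<6)|(h[...,0]>172))&(h[...,1]>140)&(h[...,2]>60)
    k=np.zeros_like(red); k[max(v-45,0):v+25,max(u-30,0):u+30]=1; red&=k
    hue=h[...,1]; 
    for w in range(0,480):
        n=np.flatnonzero(red[w]); 
        if len(n): print("r",w,n.min(),n.max(),(n.min()+n.max())/2)
    a,b=proj("side",c0).astype(int),proj("side",t0).astype(int)
    for w in range(a[1]+8,b[1]+8):
        x0=(a[0]+b[0])//2-16; row=h[w,x0:x0+32]
        n=np.flatnonzero(row[:,1]<110)
        if len(n): print("s",w,x0+n.min(),x0+n.max(),x0+n.mean(),len(n))
E
python3 - <<'E'
from m import *
A=cv2.imread("pics/s3.png")[:,:,::-1].copy()
meas(A,[0.46775,0.14934,0.33084])
for x in([.4678,.1493,.4],[.4678,.1493,.33],[.4678,.1493,.305],[.4678,.1493,.21]): print(proj("side",x))
E
```

```text
expected px collar [214.6062 153.217 ] tip [222.7877 191.7481]
r 128 202 205 203.5
r 129 203 204 203.5
r 130 203 204 203.5
r 131 204 204 204.0
r 132 204 204 204.0
r 133 203 204 203.5
r 134 204 205 204.5
r 135 204 205 204.5
r 136 205 211 208.0
r 137 204 211 207.5
r 138 205 212 208.5
r 139 205 214 209.5
r 140 206 212 209.0
r 141 205 213 209.0
r 142 207 213 210.0
r 143 207 214 210.5
r 144 206 213 209.5
r 145 207 215 211.0
r 146 207 212 209.5
r 147 207 213 210.0
r 148 207 214 210.5
r 149 208 220 214.0
r 150 206 221 213.5
r 151 205 221 213.0
r 152 204 221 212.5
r 153 204 221 212.5
r 154 205 220 212.5
r 155 205 220 212.5
r 156 206 218 212.0
r 157 208 217 212.5
r 158 212 214 213.0
s 161 202 217 209.5 16
s 162 202 218 210.0 17
s 163 202 218 210.0 17
s 164 202 218 210.0 17
s 165 202 218 210.0 17
s 166 202 218 209.8 15
s 167 202 219 210.30769230769232 13
s 168 202 219 210.5 12
s 169 202 219 211.3 10
s 170 202 219 212.0 9
s 171 202 219 214.42857142857142 7
s 172 215 220 217.5 6
s 173 215 220 217.5 6
s 174 215 220 217.5 6
s 175 215 220 217.5 6
s 176 216 221 218.5 6
s 177 216 221 218.5 6
s 178 216 221 218.5 6
s 179 216 221 218.5 6
s 180 216 222 219.0 7
s 181 216 222 219.0 7
s 182 217 222 219.5 6
s 183 217 222 219.5 6
s 184 217 222 219.5 6
s 185 217 222 219.5 6
s 186 218 223 220.5 6
s 187 218 223 220.5 6
s 188 218 223 220.5 6
s 189 218 223 220.5 6
s 190 219 223 221.0 5
s 191 219 223 221.0 5
s 192 220 223 221.5 4
s 193 221 223 222.0 3
s 197 224 227 225.5 4
s 198 222 229 225.5 8
[204.8637 107.1603]
[212.2272 141.8507]
[214.6254 153.1487]
[222.8064 191.6906]
```

```bash
python3 - <<'E'
from m import *
c=(212.7,153.3);t=(221.8,193)
for d in(0,.003): print("drop",d,"collar",plane("side",c,.305-d),"tip",plane("side",t,.21-d))
print("hole",plane("side",(225.4,212.5),.15), "proj of .467,.1535",proj("side",(.467,.1535,.15)))
E
```

```text
drop 0 collar [0.4646 0.1508 0.305 ] tip [0.4644 0.1468 0.21  ]
drop 0.003 collar [0.4658 0.1548 0.302 ] tip [0.4655 0.1501 0.207 ]
hole [0.465  0.1528 0.15  ] proj of .467,.1535 [226.1181 211.9473]
```

Both views agree: move +4.5 mm in y, then descend until the tip is just above the hole.

Call:
arm_command(moves=[0,-0.2,0,0,0,-0.25,0,0,0,0,0.5,0,0,0,1.0,0,0,0,1.0,0,0,0,1.0,0,0,0,0.5,0,0,0,0,0,0,0,0,0,0,0,0,0])

```text
time: 7.73
ee_pos: [0.4679, 0.1551, 0.2916]
eef_rot: [1.0, 0.0, 0.0, -0.0]
ft_force: [-0.3, 0.0, -0.6]
width: 0.025
grip_force: 25.0
```

```bash
python3 - <<'E'
from m import *
s=r.read_state();e=s['ee_pos'];print(e,s['eef_rot'])
A=r.camera("side");cv2.imwrite("pics/s4.png",A[:,:,::-1])
print("expected collar",proj("side",e-[0,0,.026]),"tip",proj("side",e-[0,0,.121]))
cv2.imwrite("pics/g4.png",cv2.resize(A[150:230,180:280,::-1],(800,600)[0:1]+(640,) if 0 else (750,600),interpolation=2))
E
```

```text
[0.4679 0.1551 0.2916] [ 1.      0.0002  0.0003 -0.    ]
expected collar [216.9329 168.2989] tip [224.6402 204.2749]
```

View pics/g4.png

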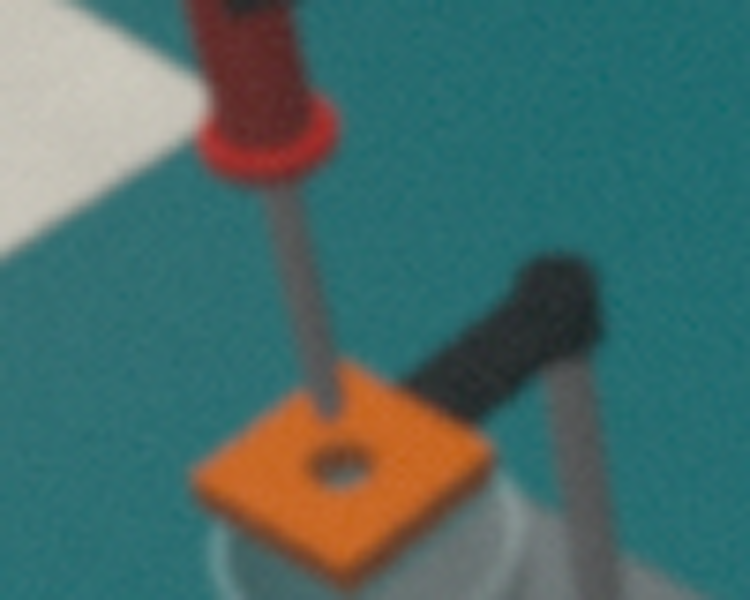

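The tip is at about (223.3,205.3), roughly 20 mm above the hole at (225.5,211.9). Carried straight down it lands within about 1 px of the hole's centre, so I'll lower it in and watch the force.

Call:
arm_command(moves=[0,0,0.4,0,0,0,0.4,0,0,0,0.4,0,0,0,0.4,0,0,0,0.4,0,0,0,0.3,0,0,0,0.3,0,0,0,0.3,0,0,0,0,0,0,0,0,0])

```text
time: 8.62
ee_pos: [0.4677, 0.155, 0.2621]
eef_rot: [1.0, 0.0, -0.0, 0.0]
ft_force: [0.2, -0.7, -1.6]
width: 0.0253
grip_force: 25.0
```

```bash
python3 - <<'E'
from m import *
s=r.read_state();print(s['ee_pos'],s['ft_force'])
A=r.camera("side")
cv2.imwrite("pics/g5.png",cv2.resize(A[160:240,180:280,::-1],(750,600),interpolation=2))
E
```

```text
[0.4677 0.155  0.2621] [ 0.1757 -0.6869 -1.5854]
```

View pics/g5.png

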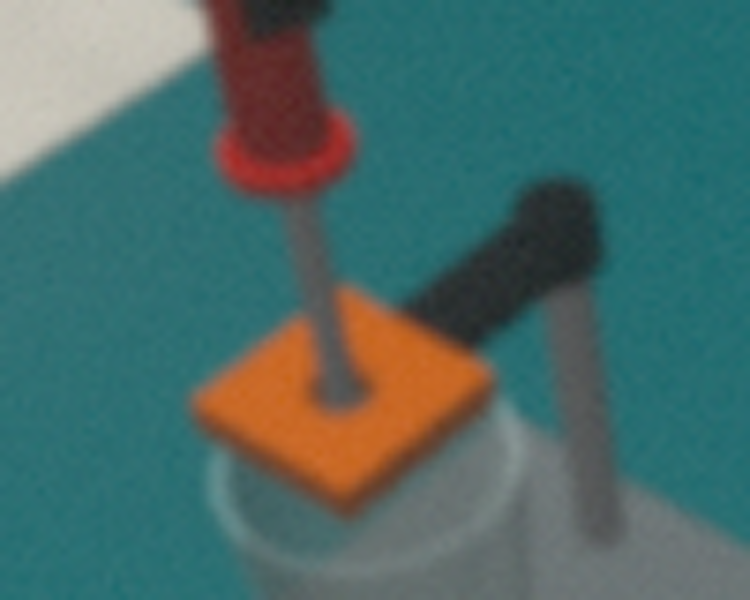

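The stem now dips into the hole with no contact force. I'll lower further.

Call:
arm_command(moves=[0,0,0.4,0,0,0,0.4,0,0,0,0.4,0,0,0,0.4,0,0,0,0.4,0,0,0,0.4,0,0,0,0.4,0,0,0,0.4,0,0,0,0.4,0,0,0,0.3,0,0,0,0.1,0,0,0,0,0])

```text
time: 9.67
ee_pos: [0.4676, 0.155, 0.222]
eef_rot: [1.0, 0.0, -0.0, 0.0]
ft_force: [0.0, 0.2, -1.2]
width: 0.0255
grip_force: 25.0
```

Still free. I'll continue down by 3.5 cm, leaving about 1 cm.

Call:
arm_command(moves=[0,0,0.4,0,0,0,0.4,0,0,0,0.4,0,0,0,0.4,0,0,0,0.4,0,0,0,0.4,0,0,0,0.4,0,0,0,0.3,0,0,0,0.2,0,0,0,0.2,0,0,0,0,0,0,0,0,0])

```text
time: 10.67
ee_pos: [0.4677, 0.155, 0.1872]
eef_rot: [1.0, 0.0, 0.0, 0.0]
ft_force: [0.3, 0.3, -0.8]
width: 0.0251
grip_force: 25.0
```

```bash
python3 - <<'E'
from m import *
s=r.read_state();print(s['ee_pos'],s['ft_force'])
A=r.camera("side");B=r.camera("top")
cv2.imwrite("pics/g6.png",cv2.resize(A[160:240,180:280,::-1],(750,600),interpolation=2))
E
```

```text
[0.4677 0.155  0.1872] [ 0.3338  0.335  -0.7882]
```

View pics/g6.png

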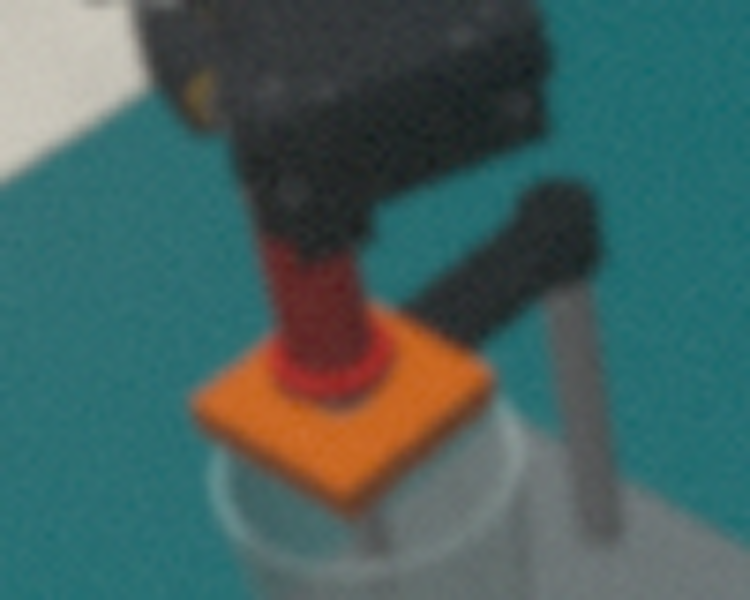

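The collar is about 1 cm above the holder and centred over the hole, and the stem is visible in the jar. I'll take gentle steps until contact.

Call:
arm_command(moves=[0,0,0.2,0,0,0,0.2,0,0,0,0.2,0,0,0,0.1,0,0,0,0,0,0,0,0,0])

```text
time: 11.27
ee_pos: [0.4676, 0.155, 0.1801]
eef_rot: [1.0, 0.0, -0.0, 0.0]
ft_force: [-0.1, 0.2, -0.9]
width: 0.0249
grip_force: 25.0
```

Call:
arm_command(moves=[0,0,0.1,0,0,0,0.1,0,0,0,0,0,0,0,0,0])

```text
time: 11.6
ee_pos: [0.4677, 0.155, 0.1782]
eef_rot: [1.0, 0.0, -0.0, 0.0]
ft_force: [0.0, 0.0, -0.9]
width: 0.0255
grip_force: 25.0
```

Call:
arm_command(moves=[0,0,0.1,0,0,0,0,0,0,0,0,0])

```text
time: 11.85
ee_pos: [0.4677, 0.155, 0.1772]
eef_rot: [1.0, 0.0, -0.0, 0.0]
ft_force: [0.2, -0.1, -0.5]
width: 0.0251
grip_force: 25.0
```

Call:
arm_command(moves=[0,0,0.1,0,0,0,0,0,0,0,0,0])

```text
time: 12.1
ee_pos: [0.4678, 0.155, 0.1763]
eef_rot: [1.0, 0.0, 0.0, 0.0]
ft_force: [0.3, -0.0, 0.5]
width: 0.0249
grip_force: 25.0
```

Call:
arm_command(moves=[0,0,0.05,0,0,0,0,0,0,0,0,0])

```text
time: 12.35
ee_pos: [0.4681, 0.155, 0.1762]
eef_rot: [1.0, 0.0, 0.0, 0.0]
ft_force: [-0.5, -1.1, 5.2]
width: 0.0248
grip_force: 25.0
```

The collar made contact at TCP z 0.176, as predicted, with 5 N upward. I'll release and rise.

Call:
arm_command(moves=[0,0,0,0,0,0,0,0,0,0,0,0,0,0,0,0,0,0,0,0,0,0,0,0], fingers=70)

```text
time: 12.85
ee_pos: [0.4676, 0.155, 0.1756]
eef_rot: [1.0, 0.0, -0.0, 0.0]
ft_force: [0.4, 0.4, -0.1]
width: 0.0559
grip_force: 0.0
```

Call:
arm_command(moves=[0,0,-0.5,0,0,0,-1,0,0,0,-1.5,0,0,0,-1.5,0,0,0,-1.5,0,0,0,-1.5,0,0,0,-1.5,0,0,0,-1.5,0,0,0,-1,0,0,0,-0.5,0,0,0,0,0,0,0,0,0])

```text
time: 13.85
ee_pos: [0.4676, 0.155, 0.2955]
eef_rot: [1.0, 0.0, -0.0, 0.0]
ft_force: [0.2, 0.5, 0.1]
width: 0.0608
grip_force: 0.0
```

```bash
python3 - <<'E'
from m import *
s=r.read_state();print(s['ee_pos'],s['ft_force'],s['width'])
A=r.camera("side")
a=cv2.resize(A[150:350,160:360,::-1],(600,600),interpolation=2)
cv2.imwrite("pics/g7.png",a)
E
```

```text
[0.4676 0.155  0.2955] [0.2245 0.5256 0.1456] 0.060753916408079284
```

View pics/g7.png

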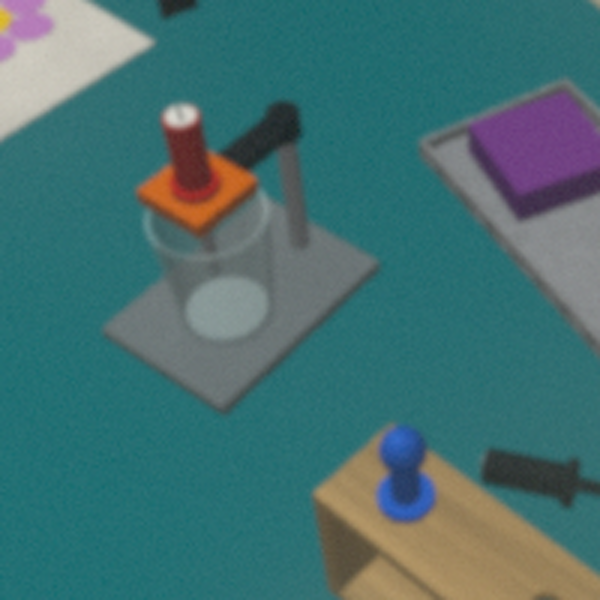

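The thermometer stands upright, collar flat on the holder and stem in the jar. The jar and stirrer are in place and the gripper is clear.

```bash
python3 -c "
from bench import r
print(r.close_job())"
```

```text
the job is handed in; nothing more can be done
None
```

The red thermometer is through the orange holder with its collar flat on top and its stem in the jar, released and handed in at about 14 s; the jar, stirrer and tray things looked undisturbed, but at least two unlisted lookalikes (yellow and black) toppled onto the table during the approach.

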